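# Clamp a glued key tag in the spring press and keep it clamped

## Robot

A 6-joint arm with a two-finger parallel gripper is mounted at the origin on a cart in front of the work surface, level with it; the furniture and walls round the work are solid. World frame = base frame: x ahead of the robot, y to its left, z up, the work surface at z = 0. Lengths are in m, angles in rad, forces in N, time in s.
With the tool pointing down it reaches from about 0.3 to 0.825 m from the base axis. Payload 5.4 kg.
Tool frame: the origin (TCP) lies at the very end of the fingers, on their centre line; the grasp point (between the pads) lies 19 mm behind it (pinch_z is the distance from the TCP to the grasp point, in m); z points along the fingers, y is the line along which they close (so a half turn about z gives the same grasp; the last joint's range is limited). The gripper opens to 92 mm and grips with 3 to 60 N. Pads are 20 mm wide; open, the fingers measure 128 mm over their backs; the gripper's body (75 mm by 189 mm) begins 69 mm behind the grasp point.
Start: joints at [0.906, 0.158, 1.597, -0, 1.386, -0.21], TCP at [0.253, 0.517, 0.215] pointing down, gripper open.
Joint ranges: [-2.91, 2.91], [-0.94, 2.29], [0.18, 2.7], [-1.29, 4.43], [0.17, 2.64], [-3, 3]. Speed limits (rad/s): [2.57, 2.57, 3.14, 3.14, 3.14, 3.14].

## Interface

Orientations are given as a unit quaternion [x, y, z, w].
In Python, from cell import sense, read_camera, camera_info, job_done, search_frame, pinch_z gives the robot as it stands.
- The arm moves only by the tool arm_command, never from a script. Its argument "deltas" is one flat list of numbers, 5 for each row, row after row: the shift along the tool's x, y, z in cm, then the turn about the tool's z in degrees, then the finger opening in cm, from 0 to 9.19. A call has 1 to 10 rows; each row is the pose to reach, as a shift and turn from the pose commanded when the call began, along the tool's axes at that moment; what a row does not reach only later rows make up. A row lasts 1/12 s, in which the tool goes at most 41.7 mm and 7.16 degrees, less where a joint would pass 70% of its speed; a pose out of reach is approached as far as the arm can. A call with a gripper value outside its range is refused whole. The fingers move at their own pace and stop on an object; "grip_force" is the grip in N (left out, the last holds). Time passes only in rows, so rows that repeat a pose let the fingers close. It gives the time, the measured TCP pose, the force, the opening and the grip force at its end, in the units of the state.
- sense(): the state, without advancing time (a new reading comes with each control period).
- read_camera(name): name is "side" or "top" or "wrist"; returns (picture, depth): 480x640x3 uint8, blue, green, red; 480x640 float32, m along the optical axis (not along the pixel's ray), 0 where there is no reading.
- camera_info(name): a dict with "intrinsics" (3x3 intrinsics, pixels), "distortion" ([k1, k2, p1, p2, k3] as OpenCV has them; the pictures are not rectified), "eye" and "attitude" of the camera in the world; the wrist camera has in their place "tool_from_camera" (4x4, takes a point from camera to tool coordinates, whose origin is the TCP and whose axes are the flange's). Camera axes: x right, y up, looking along -z (the intrinsics and any distortion apply to the point x, -y, -z); pixel columns grow to the right and rows downward; lengths in m; the calibration is good to about 2 mm. A picture is of the moment at which its call begins: read the wrist's pose just before it. camera_info takes no time and is no camera call.
- job_done(): hands the job in; it is judged then, once.
Trained networks look in the newest picture that a camera, given by its name, has taken for a name from the list of things; names that differ only in an ending like _2 or _b are one class to them, and where a whole thing is asked for, a point or a joint stands for the part that bears it (a point fixed in the world has none). Each returns a list of dicts, best first, with "conf" (0 to 1); they miss things now and then, are a little off and sometimes report something else, mostly with a low value. They report only what shows in the picture. A call takes as long as a camera call. They do not tell look-alikes from the thing itself.
- search_frame(label, camera): "box" ([centre column, centre row, width, height] in pixels, round what is visible of it).
The state is a dict: "time_s": time; "q": joint angles; "qd": joint speeds; "tau": joint torques, N m; "position": TCP position; "ee_rot": TCP orientation; "ft_force": force on the tool from outside, world axes, zero at the start; "moment": the same for the moment, N m; "width": finger opening in m; "finger_force": force on a finger pad.
Only numpy, scipy, OpenCV 4.12 (cv2) and the standard library are available. Lean on these libraries where they do the work, as an engineer would, in place of code of your own. Each camera call takes 0.05 s, during which the arm holds its last target. There are 200 camera calls.

## Task

The two halves of the blue key tag are freshly glued: set it flat into the nest of the press's pulled-out shuttle, let go of it, and push the shuttle fully home under the ram. Then press the black palm knob straight down until the sleeve's edge stands in the green band of the stem (about 10 N, never into the red) and finish while still holding it there; nothing is let go at the end. Leave the other tags and everything else on the counter where they are.

Things in the scene. Friction and masses are not known exactly. Their poses are not given: they have to be found in the camera images.
- tag_blue: blue round key tag, a disc 40 mm across and 16 mm thick lying flat, 30 g, black joint line round its middle; origin at the centre of its underside, z up
- tag_red: a round two-part key tag like the blue one but red, same size and origin; stays where it lies
- tag_yellow: a round two-part key tag like the blue one but yellow, same size and origin; stays where it lies
- press: blue and steel clamping press fixed to the counter, base plate 230 x 100 x 6 mm. Origin on the counter under the ram axis; x from its front (shuttle side) to its back column, y left, z up. Column 40 to 76 mm behind the axis; head beam 56 mm wide, to 30 mm in front of the axis, top 72 mm above the counter. Yaw varies by 0.3 rad either way
- shuttle (a joint): how far the aluminium shuttle (64 mm wide plate, top 16 mm above the counter) is pulled out along the press's -x, m: 0 fully home (nest under the ram), 0.12 fully out. It starts out by 0.095 to 0.12. Slides with 1.5 N of friction and stays where it is left; stop at 0
- nest (a point): centre of the nest floor on the shuttle, 16 mm above the counter: a round black collar of 44 mm inside diameter, 54 mm outside, 5 mm high, open above; the tag sits in it with 2 mm to spare all round and 11 mm standing proud. Axes as the press
- tab (a point): middle of the front face of the upright red push tab on the shuttle's front end, 34 mm above the counter; the tab is 40 mm wide, 8 mm thick, its top 54 mm above the counter; it stands 83 mm in front of the nest centre. Push it along the press's +x
- ram (a joint): travel of the ram (rubber foot 30 mm across, with a steel sleeve above it) downward, m: 0 at rest, its foot 42 mm above the counter and 10 mm above a seated tag; meets the tag at 0.010; light return spring, about 2 N; stop at 0.016
- gauge (a joint): round black palm knob, 38 mm across, 16 mm tall: compression of its spring relative to the ram, m; 0 at rest; 1000 N/m, so push in N = value in mm. Stem bands vanish in turn into the steel sleeve: 0 to 0.006 white, to 0.014 green, to 0.018 red. Pressed from rest, the ram first comes down 10 mm (about 2 N), then the spring yields. Springs back when let go
- knob_top (a point): centre of the flat top (32 mm across) of the black palm knob, on the ram axis, 116 mm above the counter at rest; with a seated tag and the push at 10 N it stands 96 mm above the counter
- stamp: red-handled hand stamp, 24 x 44 x 70 mm, standing; origin under its centre; a bystander
- tape_measure: yellow round tape measure, 58 x 69 x 22 mm; origin under its centre; a bystander
- calculator: grey desk calculator, 168 x 108 x 22 mm; origin under its centre; a bystander
Mind the look-alikes: they are no part of the job. Several things have the shape of the tag_blue; the one meant has the colours described above.

How it is judged:
By the outcome, as a careful person would: the job done as asked, in the order asked, and still so for the second after the job is handed in, while the arm keeps its last pose, push and grip.
It also fails if it takes over 56 s, if anything falls off the work surface, if the arm or the gripper's body presses on something with over 40 N, if the wrist force passes 120 N, or if a joint passes its speed limit or range.

## Working session

There is one attempt and no reset: what is moved stays moved. The work goes in short steps, Python scripts to look and compute and a tool call to move; the robot and the scene stay as the last step left them, time stands still between calls to the robot, and variables do not carry over. Pictures are saved under pics/ and viewed, at most 10 in all, crops included, and the job is handed in when it is done.

Besides the shell and the picture viewer there is one more tool, called after ">>>" by a JSON object that holds its "op" and its "data", one argument or row to a line. arm_command: Moves the arm, as the interface text tells. Its arguments: {"type":"object","properties":{"deltas":{"type":"array"},"grip_force":{"type":"number"}},"required":["deltas"]}

```bash
mkdir -p pics; cat > h.py <<'E'
import numpy as np, cv2
from cell import *
from scipy.spatial.transform import Rotation as R
def cam(n):
    i=camera_info(n); s=sense(); im,d=read_camera(n)
    if n=="wrist":
        T=np.eye(4); T[:3,:3]=R.from_quat(s["ee_rot"]).as_matrix(); T[:3,3]=s["position"]
        T=T@np.array(i["tool_from_camera"])
    else:
        T=np.eye(4); a=np.array(i["attitude"]); T[:3,:3]=a if a.shape==(3,3) else R.from_quat(a).as_matrix(); T[:3,3]=i["eye"]
    return im,d,np.array(i["intrinsics"]),np.array(i["distortion"]),T
def rays(px,K,D):
    p=cv2.undistortPoints(np.array(px,float).reshape(-1,1,2),K,D).reshape(-1,2)
    return np.c_[p[:,0],-p[:,1],-np.ones(len(p))]
def world(px,z,K,D,T):   # intersect with plane z
    r=rays(px,K,D)@T[:3,:3].T; o=T[:3,3]
    return o+r*((z-o[2])/r[:,2])[:,None]
def cloud(d,K,D,T):
    v,u=np.mgrid[:480,:640]; r=rays(np.c_[u.ravel(),v.ravel()],K,D)*d.ravel()[:,None]
    return (r@T[:3,:3].T+T[:3,3]).reshape(480,640,3)
E
python3 - <<'E'
from h import *
print(sense())
for n in("top","side"):
    i=camera_info(n);print(n,i["eye"],i["attitude"])
    im,d,K,D,T=cam(n); cv2.imwrite(f"pics/{n}0.png",im)
    np.savez(f"{n}0.npz",im=im,d=d,K=K,D=D,T=T)
    for l in("tag_blue","press","nest","tab","knob_top"):
        print(l,[(np.round(b["box"]).tolist(),round(b["conf"],2)) for b in search_frame(l,n)[:4]])
E
```

```text
{'time_s': 0.0, 'q': array([ 9.05894378e-01,  1.59038832e-01,  1.59821304e+00, -5.95394104e-05,
        1.38616039e+00, -2.10105721e-01]), 'qd': array([-1.99024875e-03, -1.48870504e-03, -8.29994332e-05, -1.58246841e-03,
        2.68164884e-03, -4.57807579e-04]), 'tau': array([-1.50524073e-03, -3.85589433e+01, -3.22108734e+01,  6.99239457e-02,
        3.82305938e-02, -1.63963778e-04]), 'position': array([0.25223884, 0.51604001, 0.21363425]), 'ee_rot': array([ 2.25437942e-01,  9.74257105e-01, -8.36509049e-04, -3.58963204e-04]), 'ft_force': array([ 0.32647197, -0.0457246 , -0.72858615]), 'moment': array([ 0.0043283 , -0.01995846, -0.02604799]), 'finger_force': 0.0, 'width': 0.09172682556953586}
top [0.19249963 0.05503373 1.66110251] [-0.07442628  0.07299262  0.71452124 -0.69180358]
tag_blue [([208.0, 287.0, 14.0, 16.0], 0.75), ([322.0, 265.0, 14.0, 14.0], 0.75), ([279.0, 277.0, 22.0, 16.0], 0.7), ([296.0, 294.0, 15.0, 11.0], 0.58)]
press [([365.0, 235.0, 56.0, 109.0], 0.78), ([366.0, 206.0, 15.0, 16.0], 0.3)]
nest [([378.0, 264.0, 30.0, 39.0], 0.81)]
tab [([377.0, 265.0, 32.0, 46.0], 0.96)]
knob_top [([364.0, 203.0, 13.0, 15.0], 0.69)]
side [0.37072864 1.0589335  0.51744035] [-0.04704641  0.54738503  0.83353444 -0.05810857]
tag_blue [([345.0, 344.0, 22.0, 12.0], 0.81), ([339.0, 259.0, 17.0, 12.0], 0.67), ([373.0, 276.0, 24.0, 13.0], 0.65), ([330.0, 371.0, 26.0, 20.0], 0.63)]
press [([309.0, 218.0, 120.0, 53.0], 0.94), ([284.0, 199.0, 13.0, 15.0], 0.67)]
nest [([345.0, 226.0, 47.0, 26.0], 0.62), ([296.0, 278.0, 31.0, 22.0], 0.48)]
tab [([344.0, 229.0, 54.0, 21.0], 0.73)]
knob_top [([343.0, 225.0, 52.0, 20.0], 0.67), ([285.0, 198.0, 17.0, 13.0], 0.64), ([346.0, 342.0, 23.0, 13.0], 0.55)]
```

```bash
python3 - <<'E'
from h import *
a=cv2.imread("pics/top0.png")[170:330,180:430]; b=cv2.imread("pics/side0.png")[170:400,230:460]
a=cv2.resize(a,None,fx=1.6*2,fy=3.2,interpolation=2);cv2.imwrite("pics/c0.png",a[:,:800])
f=np.load("top0.npz")
print(world([(208,287),(322,265),(279,277),(296,294)],.016,f["K"],f["D"],f["T"]).round(3), world([(378,264)],.018,f["K"],f["D"],f["T"]),world([(364,203)],.116,f["K"],f["D"],f["T"]))
E
```

```text
[[0.439 0.33  0.016]
 [0.491 0.014 0.016]
 [0.461 0.134 0.016]
 [0.412 0.088 0.016]] [[ 0.48809137 -0.1411234   0.018     ]] [[ 0.63644304 -0.10144846  0.116     ]]
```

View pics/c0.png

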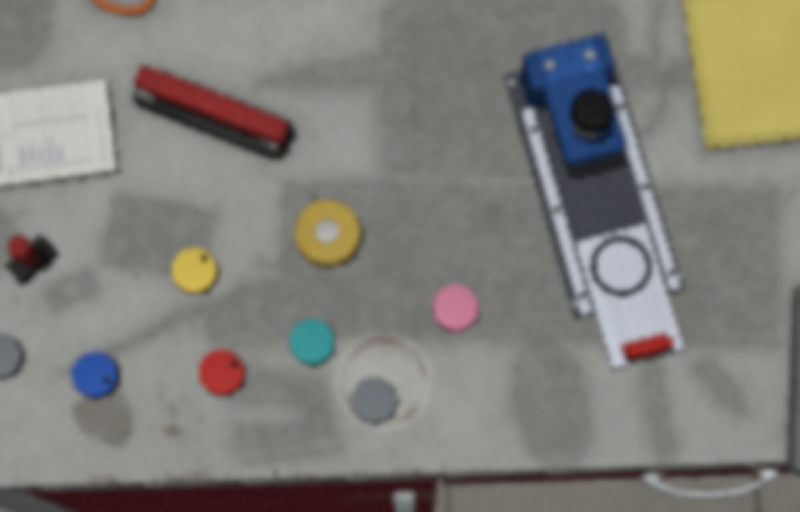

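The blue disc with a keyhole at crop (95,374), image about (209,287), is the tag meant. The red, yellow, teal, pink and grey discs are look-alikes. In the crop the nest is at (620,266), the tab at (648,346) and the knob at (590,110). I'll hover over the blue tag first and confirm it with the wrist camera.

```bash
cat >> h.py <<'E'
def rel(p,yaw=None,s=None):
    "cm deltas in tool axes to TCP p; yaw = world angle of tool y axis"
    s=s or sense(); M=R.from_quat(s["ee_rot"]).as_matrix()
    d=M.T@(np.array(p)-s["position"])*100
    t=0
    if yaw is not None:
        cur=np.arctan2(M[1,1],M[0,1]); t=-np.degrees((yaw-cur+np.pi/2)%np.pi-np.pi/2)
    return d.round(2),round(t,1)
E
python3 - <<'E'
from h import *
f=np.load("top0.npz");g=lambda p,z:world([p],z,f["K"],f["D"],f["T"])[0].round(4)
k=g((364.4,204.2),.116);n=g((373.8,253.1),.021);t=g((382.5,278),.054);print("knob",k,"nest",n,"tab",t)
for a,b in((k,n),(k,t),(n,t)):print(np.hypot(*(a-b)[:2]),np.arctan2(*(a-b)[1::-1]))
print(camera_info("wrist")["tool_from_camera"])
b=g((209.5,287),.016);print(b,rel([b[0],b[1],.16]))
E
```

```text
knob [ 0.6331 -0.1023  0.116 ] nest [ 0.5186 -0.1308  0.021 ] tab [ 0.4429 -0.1468  0.054 ]
0.11799364389661 0.24395091425953544
0.19533635094369914 0.2298301882949446
0.0773724111037002 0.2082950014766617
[[-2.80466044e-04  9.62793074e-01  2.70239556e-01  7.71160030e-02]
 [ 9.99999874e-01  1.57651607e-04  4.76170608e-04  1.18754071e-04]
 [ 4.15850063e-04  2.70239655e-01 -9.62792997e-01 -1.70487621e-01]
 [ 0.00000000e+00  0.00000000e+00  0.00000000e+00  1.00000000e+00]]
[0.4392 0.3261 0.016 ] (array([-25.13,  -8.91,   5.46]), 0)
```

>>> {"op": "arm_command", "data": {
  "deltas": [-4, -1.4, 1, 0, 7, -8, -2.8, 2, 0, 7, -12, -4.2, 3, 0, 7, -16, -5.6, 4, 0, 7, -20, -7.1, 5, 0, 7, -24, -8.5, 5.4, 0, 7, -25.1, -8.9, 5.4, 0, 7, -25.1, -8.9, 5.4, 0, 7, -25.1, -8.9, 5.4, 0, 7]
}}

```text
time_s: 1.35
position: [0.4395, 0.3256, 0.1606]
ee_rot: [0.227, 0.974, 0.0, -0.0]
ft_force: [0.5, -0.2, 0.3]
width: 0.0699
finger_force: 0.0
```

```bash
cat > w.py <<'E'
from h import *
def blob(hsvlo,hsvhi,ztop,im,d,K,D,T):
    h=cv2.cvtColor(im,cv2.COLOR_BGR2HSV); m=cv2.inRange(h,hsvlo,hsvhi)
    return m
E
python3 - <<'E'
from h import *
im,d,K,D,T=cam("wrist"); print(sense()["position"]); cv2.imwrite("pics/w1.png",im)
bx=search_frame("tag_blue","wrist");print([(np.round(b["box"]).tolist(),round(b["conf"],2)) for b in bx[:3]])
P=cloud(d,K,D,T); h=cv2.cvtColor(im,cv2.COLOR_BGR2HSV)
m=(cv2.inRange(h,(105,130,60),(130,255,255))>0)&(d>0)
q=P[m]; print(len(q), np.percentile(q,[2,50,98],axis=0))
t=q[abs(q[:,2]-np.percentile(q[:,2],90))<.004]; c,r=cv2.minEnclosingCircle((t[:,:2]*1000).astype(np.float32)); print(c,r,t[:,:2].mean(0))
E
```

```text
[0.4388465  0.32649487 0.16067133]
[([327.0, 232.0, 47.0, 55.0], 0.72), ([75.0, 316.0, 52.0, 46.0], 0.72), ([430.0, 208.0, 54.0, 53.0], 0.62)]
1733 [[0.42323164 0.31338596 0.01176391]
 [0.44119109 0.33130145 0.01641015]
 [0.46024484 0.34933972 0.01788178]]
(519.56689453125, 378.8428955078125) 111.3178482055664 [0.44132512 0.33106828]
```

View pics/w1.png

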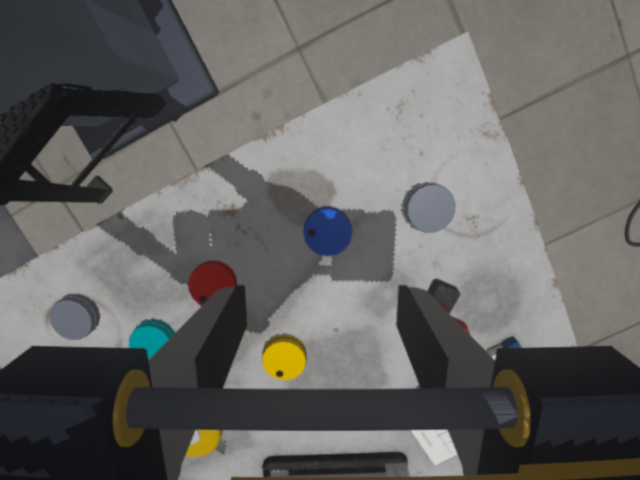

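Image w1 shows the blue tag at (327,231), directly ahead of the fingers. A grey disc at (431,208) and the red tag at (213,284) are clear of it. Now descending to grasp its upper part.

>>> {"op": "arm_command", "data": {
  "deltas": [0, 0.6, 3.5, 0, 6.2, 0, 0.6, 7, 0, 6.2, 0, 0.6, 10.5, 0, 6.2, 0, 0.6, 13, 0, 6.2, 0, 0.6, 14.5, 0, 6.2, 0, 0.6, 15.2, 0, 6.2, 0, 0.6, 15.3, 0, 6.2, 0, 0.6, 15.3, 0, 6.2],
  "grip_force": 10
}}

```text
time_s: 2.12
position: [0.4416, 0.3327, 0.0083]
ee_rot: [0.225, 0.974, 0.0, 0.0]
ft_force: [0.1, 0.2, 0.1]
width: 0.0619
finger_force: 0.0
```

>>> {"op": "arm_command", "data": {
  "deltas": [0, 0, 0, 0, 3.6, 0, 0, 0, 0, 3.6, 0, 0, 0, 0, 3.6, 0, 0, 0, 0, 3.6, 0, 0, 0, 0, 3.6, 0, 0, 0, 0, 3.6],
  "grip_force": 10
}}

```text
time_s: 2.62
position: [0.4424, 0.3321, 0.0086]
ee_rot: [0.226, 0.974, 0.001, 0.001]
ft_force: [-0.7, -0.0, 5.4]
width: 0.0394
finger_force: 10.0
```

>>> {"op": "arm_command", "data": {
  "deltas": [0, 0, -1, 0, 3.6, 0, 0, -3, 0, 3.6, 0, 0, -6, -6, 3.6, 0, 0, -9, -12, 3.6, 0, 0, -12, -18, 3.6, 0, 0, -14, -24, 3.6, 0, 0, -14, -30, 3.6, 0, 0, -14, -36, 3.6, 0, 0, -14, -39.5, 3.6, 0, 0, -14, -39.5, 3.6]
}}

```text
time_s: 3.45
position: [0.4414, 0.3316, 0.148]
ee_rot: [-0.118, 0.993, -0.0, -0.0]
ft_force: [-0.9, 1.0, -0.4]
width: 0.0392
finger_force: 10.0
```

```bash
python3 - <<'E'
from h import *
s=sense();M=R.from_quat(s["ee_rot"]).as_matrix();print(s["position"],s["ft_force"],s["width"],np.arctan2(M[1,1],M[0,1]), M.round(3).tolist())
th=.235;u=np.array([np.cos(th),np.sin(th)])
n=np.array([.5186,-.1308]); p=n-u*.03; print(rel([*p,.15],th+np.pi/2))
E
```

```text
[0.44144601 0.33155269 0.14796409] [-0.94420466  1.03120675 -0.40535253] 0.03915815586229307 1.8067833388718255 [[-0.972, -0.234, -0.0], [-0.234, 0.972, -0.0], [0.0, -0.0, -1.0]]
(array([  6.31, -46.75,  -0.2 ]), np.float64(0.1))
```

>>> {"op": "arm_command", "data": {
  "deltas": [0.3, -4, 0, 0, 3.6, 0.6, -8, 0, 0, 3.6, 0.9, -12, 0, 0, 3.6, 1.2, -16, 0, 0, 3.6, 1.5, -20, 0, 0, 3.6, 1.8, -24, 0, 0, 3.6, 2.1, -28, 0, 0, 3.6, 2.4, -32, 0, 0, 3.6, 2.7, -36, 0, 0, 3.6, 3, -40, 0, 0, 3.6]
}}

```text
time_s: 4.28
position: [0.5052, -0.0663, 0.1478]
ee_rot: [-0.116, 0.993, 0.0, 0.0]
ft_force: [0.3, 1.0, -0.4]
width: 0.0391
finger_force: 10.0
```

>>> {"op": "arm_command", "data": {
  "deltas": [0.1, -3, 0, 0, 3.6, 0.2, -5.5, 0, 0, 3.6, 0.3, -6.7, 0, 0, 3.6, 0.3, -6.7, 0, 0, 3.6, 0.3, -6.7, 0, 0, 3.6]
}}

```text
time_s: 4.7
position: [0.5178, -0.1295, 0.1474]
ee_rot: [-0.116, 0.993, 0.001, -0.0]
ft_force: [0.3, 1.4, -0.2]
width: 0.0392
finger_force: 10.0
```

```bash
python3 - <<'E'
from h import *
s=sense();M=R.from_quat(s["ee_rot"]).as_matrix();print(s["position"],s["width"],np.arctan2(M[1,1],M[0,1]))
im,d,K,D,T=cam("wrist"); cv2.imwrite("pics/w2.png",im); np.savez("w2.npz",im=im,d=d,K=K,D=D,T=T)
for l in("nest","tab","shuttle"): print(l,[(np.round(b["box"]).tolist(),round(b["conf"],2)) for b in search_frame(l,"wrist")[:2]])
E
```

```text
[ 0.51776287 -0.12954649  0.14741745] 0.03921799673740038 1.8039612455788885
nest [([319.0, 206.0, 90.0, 146.0], 0.76)]
tab [([322.0, 204.0, 91.0, 148.0], 0.63)]
shuttle [([319.0, 205.0, 82.0, 149.0], 0.83)]
```

View pics/w2.png

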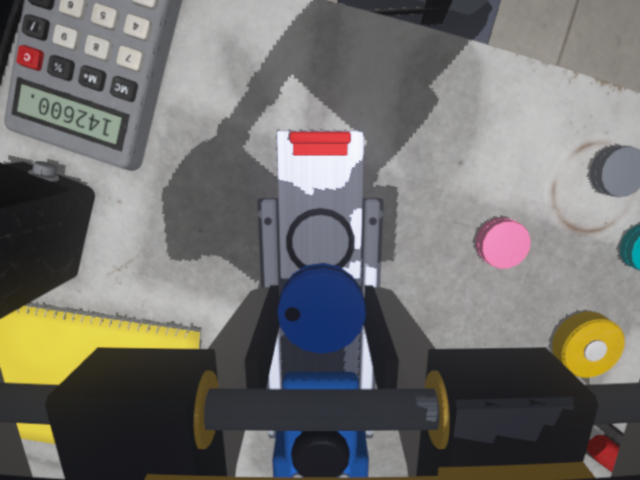

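Image w2 shows the tag held level at (322,308). The collar ring is at about (320,241), the tab at (320,143) and the knob at (321,452), all on one image column, so the yaw is aligned with the press. Now measuring the ring and the tag.

```bash
python3 - <<'E'
from h import *
f=np.load("w2.npz");im,d,K,D,T=[f[k] for k in("im","d","K","D","T")]
g=cv2.cvtColor(im,cv2.COLOR_BGR2GRAY); v,u=np.mgrid[:480,:640]
m=(g<60)&(v>203)&(v<262)&(u>282)&(u<358)
rr=np.hypot(u-320,v-241); m&=(rr<37)&(rr>24)
W=world(np.c_[u[m],v[m]],.021,K,D,T)[:,:2]
from scipy.optimize import least_squares
r=least_squares(lambda p:np.hypot(*(W-p[:2]).T)-p[2],[.5186,-.13,.0245],loss="soft_l1",f_scale=.001);print(m.sum(),"nest",r.x)
# tag rim in hand: blue pixels, all
h=cv2.cvtColor(im,cv2.COLOR_BGR2HSV)
b=(cv2.inRange(h,(105,130,40),(130,255,255))>0)&(v>255)&(v<352)&(u>270)&(u<375)&(d>0)
P=cloud(d,K,D,T); q=P[b]; zt=np.median(q[:,2]); q=q[abs(q[:,2]-zt)<.004];print("tag top",zt,len(q),np.percentile(q,[2,50,98],axis=0).round(4).tolist())
# tab front-top edge / red
t=((cv2.inRange(h,(0,150,80),(8,255,255))>0)|(cv2.inRange(h,(172,150,80),(180,255,255))>0))&(u>280)&(u<360)&(v>120)&(v<160)&(d>0);q=P[t];print("tab",np.percentile(q,[2,50,98],axis=0).round(4).tolist(), u[t].min(),u[t].max(),v[t].min(),v[t].max())
k=(g<45)&(u>280)&(u<360)&(v>432)&(v<475);q=P[k&(d>0)];print("knob",np.percentile(q,[2,50,98],axis=0).round(4).tolist())
print("knob c",world([(321,453)],.116,K,D,T).round(4), "tag c", world([(322,308)],zt,K,D,T).round(4))
E
```

```text
665 nest [ 0.52064614 -0.12918051  0.02397719]
tag top 0.15499693324234612 5537 [[0.4994, -0.1466, 0.1527], [0.5162, -0.1288, 0.1551], [0.5349, -0.1113, 0.1564]]
tab [[0.439, -0.1642, 0.0203], [0.4481, -0.1464, 0.053], [0.4585, -0.1284, 0.0555]] 290 349 132 154
knob [[0.6178, -0.1219, 0.0558], [0.6306, -0.1033, 0.116], [0.6816, -0.0636, 0.1174]]
knob c [[ 0.629  -0.1026  0.116 ]] tag c [[ 0.5149 -0.1292  0.155 ]]
```

>>> {"op": "arm_command", "data": {
  "deltas": [-0.3, -0.1, 3, 0, 3.6, -0.3, -0.1, 6, 0, 3.6, -0.3, -0.1, 9, 0, 3.6, -0.3, -0.1, 10.5, 0, 3.6, -0.3, -0.1, 11, 0, 3.6, -0.3, -0.1, 11, 0, 3.6, -0.3, -0.1, 11, 0, 3.6]
}}

```text
time_s: 5.48
position: [0.522, -0.1302, 0.0386]
ee_rot: [-0.117, 0.993, -0.0, 0.001]
ft_force: [-0.2, 0.2, 0.9]
width: 0.0392
finger_force: 10.0
```

```bash
python3 - <<'E'
from h import *
print(sense()["position"],sense()["ft_force"])
im,d,K,D,T=cam("wrist"); np.savez("w3.npz",im=im,d=d,K=K,D=D,T=T)
cv2.imwrite("pics/w3.png",cv2.resize(im[180:400,220:420],None,fx=2.7,fy=2.7,interpolation=2))
im,d,K,D,T=cam("side"); cv2.imwrite("pics/s3.png",cv2.resize(im[170:270,270:410],None,fx=5,fy=5,interpolation=2))
E
```

```text
[ 0.52196336 -0.13021763  0.0385958 ] [-0.21522069  0.1590143   0.9221089 ]
```

View pics/w3.png

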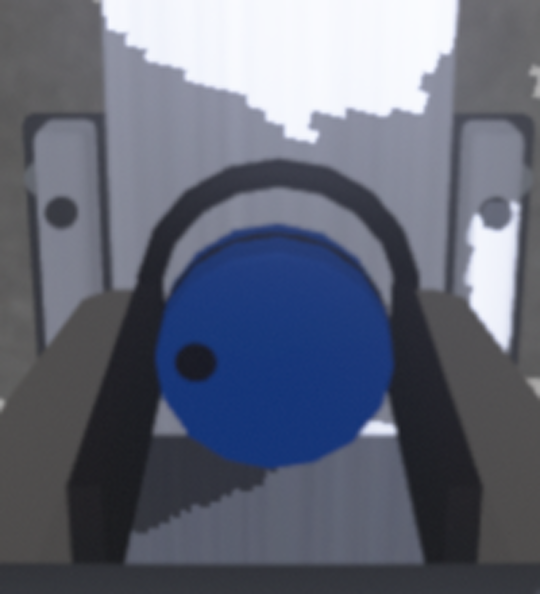

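Image w3 (crop) shows the tag above the collar and centred sideways: tag centre column 275, collar column about 278. I'll measure the fore-aft offset.

```bash
python3 - <<'E'
from h import *
from scipy.optimize import least_squares
f=np.load("w3.npz");im,d,K,D,T=[f[k] for k in("im","d","K","D","T")]
g=cv2.cvtColor(im,cv2.COLOR_BGR2GRAY); h=cv2.cvtColor(im,cv2.COLOR_BGR2HSV); v,u=np.mgrid[:480,:640]
X=lambda c,r:(220+c/2.7,180+r/2.7)
m=(g<60)&(h[...,1]<110)&(v>180+150/2.7)&(v<180+270/2.7)&(u>220+140/2.7)&(u<220+410/2.7)
W=world(np.c_[u[m],v[m]],.021,K,D,T)[:,:2]
# remove tag's joint line (inner)
r=least_squares(lambda p:np.hypot(*(W-p).T)-.0245,[.521,-.13],loss="soft_l1",f_scale=.001);W=W[abs(np.hypot(*(W-r.x).T)-.0245)<.005]
r=least_squares(lambda p:np.hypot(*(W-p).T)-.0245,r.x,loss="soft_l1",f_scale=.001);print(m.sum(),len(W),"nest",r.x)
th=.235;uu=np.array([np.cos(th),np.sin(th)]);yy=np.array([-uu[1],uu[0]])
far=world([X(275,465)],.0465,K,D,T)[0,:2];near=world([X(278,226)],.0305,K,D,T)[0,:2]
l=world([X(156,355)],.0465,K,D,T)[0,:2];rr=world([X(393,355)],.0465,K,D,T)[0,:2]
print("tag from far",far-.02*uu,"near",near+.02*uu,"lr",(l+rr)/2,np.linalg.norm(l-rr))
c=((far+near)/2);print("along",(r.x-c)@uu*1000,"lat",(r.x-(l+rr)/2)@yy*1000)
P=cloud(d,K,D,T);print("tag top z",np.median(P[330:350,310:335,2]),sense()["position"])
E
```

```text
785 782 nest [ 0.52147707 -0.1290711 ]
tag from far [ 0.52108765 -0.12943358] near [ 0.52338577 -0.1283662 ] lr [ 0.52068293 -0.12962993] 0.03899835999421619
along -0.7786226842216566 lat 0.35855968282696876
tag top z 0.046262015108146065 [ 0.5226405  -0.13085214  0.03944288]
```

>>> {"op": "arm_command", "data": {
  "deltas": [0.05, 0.03, 0.4, 0, 3.6, 0.05, 0.03, 0.8, 0, 3.6, 0.05, 0.03, 1.1, 0, 3.6, 0.05, 0.03, 1.3, 0, 3.6, 0.05, 0.03, 1.35, 0, 3.6, 0.05, 0.03, 1.35, 0, 3.6]
}}

```text
time_s: 6.08
position: [0.5208, -0.1302, 0.0245]
ee_rot: [-0.117, 0.993, 0.0, -0.0]
ft_force: [-1.2, 2.2, 4.3]
width: 0.039
finger_force: 10.0
```

>>> {"op": "arm_command", "data": {
  "deltas": [0, 0, 0, 0, 4.2, 0, 0, 0, 0, 4.8, 0, 0, 0, 0, 5.4, 0, 0, 0, 0, 5.6, 0, 0, -1, 0, 5.6, 0, 0, -3, 0, 5.6, 0, 0, -6, 0, 5.6, 0, 0, -9, 0, 5.6, 0, 0, -9, 0, 5.6, 0, 0, -9, 0, 5.6]
}}

```text
time_s: 6.92
position: [0.5223, -0.1311, 0.1168]
ee_rot: [-0.117, 0.993, -0.001, 0.002]
ft_force: [-0.8, -0.2, -0.6]
width: 0.056
finger_force: 0.0
```

```bash
python3 - <<'E'
from h import *
print(sense()["position"],sense()["ft_force"])
im,d,K,D,T=cam("wrist"); np.savez("w4.npz",im=im,d=d,K=K,D=D,T=T); cv2.imwrite("pics/w4.png",im)
P=cloud(d,K,D,T);h=cv2.cvtColor(im,cv2.COLOR_BGR2HSV)
b=(cv2.inRange(h,(105,130,40),(130,255,255))>0)&(d>0);b[330:]=0;q=P[b];q=q[q[:,2]>.026];print(len(q),np.percentile(q,[2,50,98],axis=0).round(4).tolist())
A=np.c_[q[:,:2]-q[:,:2].mean(0),np.ones(len(q))];print("plane",np.linalg.lstsq(A,q[:,2],rcond=None)[0])
E
```

```text
[ 0.5223385  -0.13109028  0.11678366] [-0.81011726 -0.20006529 -0.61745866]
2605 [[0.5025, -0.1469, 0.0294], [0.5198, -0.1292, 0.0323], [0.5383, -0.112, 0.0336]]
plane [0.01697266 0.00314286 0.0322533 ]
```

View pics/w4.png

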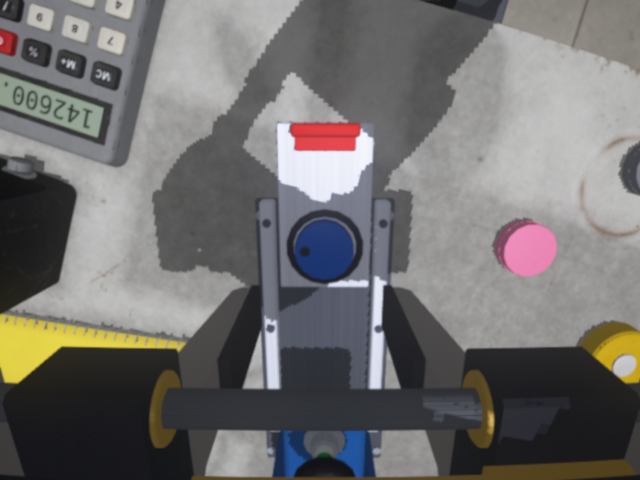

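Image w4 shows the tag seated inside the collar at (325,248), top at z = 0.032 and level. Next I back off, close the fingers and come down in front of the tab.

>>> {"op": "arm_command", "data": {
  "deltas": [4, 0.1, 0, 0, 0.2, 8, 0.1, 0, 0, 0.2, 11.3, 0.1, 0, 0, 0.2, 11.3, 0.1, 0, 0, 0.2, 11.3, 0.1, 3, 0, 0, 11.3, 0.1, 6, 0, 0, 11.3, 0.1, 8, 0, 0, 11.3, 0.1, 8.9, 0, 0, 11.3, 0.1, 8.9, 0, 0, 11.3, 0.1, 8.9, 0, 0],
  "grip_force": 10
}}

```text
time_s: 7.8
position: [0.4104, -0.1553, 0.0249]
ee_rot: [-0.117, 0.993, 0.0, -0.0]
ft_force: [0.4, 0.2, 1.5]
width: 0.0003
finger_force: 0.0
```

>>> {"op": "arm_command", "data": {
  "deltas": [-1, 0, 0, 0, 0, -2, 0, 0, 0, 0, -3, 0, 0, 0, 0, -4, 0, 0, 0, 0, -5, 0, 0, 0, 0, -6, 0, 0, 0, 0, -7, 0, 0, 0, 0, -8, 0, 0, 0, 0, -9, 0, 0, 0, 0, -10, 0, 0, 0, 0]
}}

```text
time_s: 8.63
position: [0.5087, -0.132, 0.025]
ee_rot: [-0.117, 0.993, 0.0, -0.0]
ft_force: [-1.2, -1.3, 1.3]
width: 0.0007
finger_force: 1.1
```

```bash
python3 - <<'E'
from h import *
print(sense()["position"],sense()["ft_force"])
im,d,K,D,T=cam("wrist"); np.savez("w5.npz",im=im,d=d,K=K,D=D,T=T); cv2.imwrite("pics/w5.png",im)
E
```

```text
[ 0.50868972 -0.13201461  0.0250049 ] [-1.21325645 -1.31347786  1.25228876]
```

View pics/w5.png

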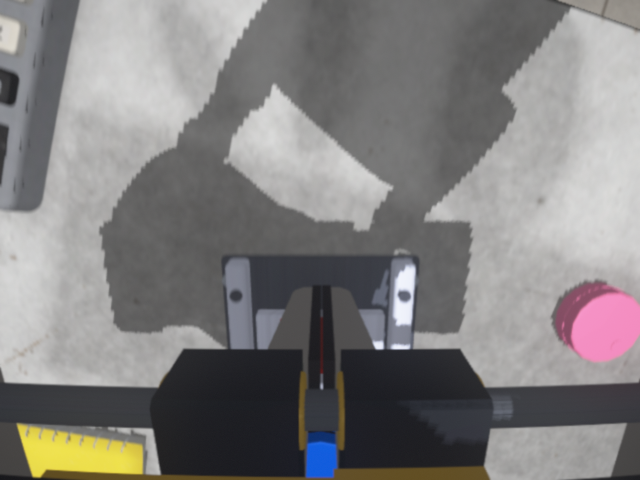

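Image w5 shows the closed fingers at (322,320), centred on the shuttle and pushing it; the front end is moving in. About 3 cm is left.

>>> {"op": "arm_command", "data": {
  "deltas": [-0.8, 0, 0, 0, 0, -1.5, 0, 0, 0, 0, -2, 0, 0, 0, 0, -2.4, 0, 0, 0, 0, -2.6, 0, 0, 0, 0, -2.6, 0, 0, 0, 0]
}}

```text
time_s: 9.18
position: [0.5335, -0.1261, 0.025]
ee_rot: [-0.117, 0.993, 0.0, 0.0]
ft_force: [-0.3, 0.0, 0.4]
width: 0.0007
finger_force: 0.0
```

>>> {"op": "arm_command", "data": {
  "deltas": [-0.1, 0, 0, 0, 0, -0.2, 0, 0, 0, 0, -0.3, 0, 0, 0, 0, -0.3, 0, 0, 0, 0]
}}

```text
time_s: 9.52
position: [0.536, -0.1255, 0.0251]
ee_rot: [-0.117, 0.993, 0.0, 0.0]
ft_force: [-0.5, -0.7, -0.1]
width: 0.0001
finger_force: 0.6
```

>>> {"op": "arm_command", "data": {
  "deltas": [-0.1, 0, 0, 0, 0, -0.2, 0, 0, 0, 0, -0.3, 0, 0, 0, 0, -0.3, 0, 0, 0, 0]
}}

```text
time_s: 9.85
position: [0.5391, -0.1248, 0.0251]
ee_rot: [-0.117, 0.993, 0.0, 0.0]
ft_force: [-2.0, 0.5, 0.3]
width: 0.0005
finger_force: 0.5
```

>>> {"op": "arm_command", "data": {
  "deltas": [-0.1, 0, 0, 0, 0, -0.2, 0, 0, 0, 0, -0.2, 0, 0, 0, 0]
}}

```text
time_s: 10.1
position: [0.5411, -0.1243, 0.0251]
ee_rot: [-0.117, 0.993, 0.0, 0.0]
ft_force: [-0.7, -0.2, -0.4]
width: 0.0007
finger_force: 0.5
```

>>> {"op": "arm_command", "data": {
  "deltas": [-0.1, 0, 0, 0, 0, -0.2, 0, 0, 0, 0, -0.2, 0, 0, 0, 0]
}}

```text
time_s: 10.35
position: [0.543, -0.1239, 0.0251]
ee_rot: [-0.117, 0.993, 0.0, 0.0]
ft_force: [-0.8, 0.3, 0.2]
width: 0.0006
finger_force: 0.5
```

>>> {"op": "arm_command", "data": {
  "deltas": [-0.1, 0, 0, 0, 0, -0.2, 0, 0, 0, 0, -0.2, 0, 0, 0, 0]
}}

```text
time_s: 10.6
position: [0.5449, -0.1234, 0.0251]
ee_rot: [-0.117, 0.993, 0.0, 0.0]
ft_force: [-0.7, 0.9, 0.0]
width: 0.0008
finger_force: 0.5
```

>>> {"op": "arm_command", "data": {
  "deltas": [-0.1, 0, 0, 0, 0, -0.2, 0, 0, 0, 0, -0.2, 0, 0, 0, 0]
}}

```text
time_s: 10.85
position: [0.5462, -0.1231, 0.0251]
ee_rot: [-0.117, 0.993, 0.0, -0.001]
ft_force: [-4.7, -1.1, 2.2]
width: 0.0005
finger_force: 2.4
```

>>> {"op": "arm_command", "data": {
  "deltas": [-0.1, 0, 0, 0, 0, -0.2, 0, 0, 0, 0, -0.2, 0, 0, 0, 0, -0.2, 0, 0, 0, 0]
}}

```text
time_s: 11.18
position: [0.5462, -0.1231, 0.025]
ee_rot: [-0.117, 0.993, 0.0, -0.003]
ft_force: [-11.8, -3.2, 9.2]
width: 0.0003
finger_force: 6.4
```

Stop reached: the position held while the force rose to 12 N. Backing off and rising to look at the knob.

>>> {"op": "arm_command", "data": {
  "deltas": [0.5, 0, 0, 0, 0, 1.2, 0, 0, 0, 0, 2, 0, 0, 0, 0, 2.2, 0, -2, 0, 0, 2.2, 0, -6, 0, 0, 2.2, 0, -10, 0, 0, 2.2, 0, -14, 0, 0, 2.2, 0, -18, 0, 0, 2.2, 0, -22, 0, 0, 2.2, 0, -22, 0, 0]
}}

```text
time_s: 12.02
position: [0.5313, -0.1297, 0.255]
ee_rot: [-0.117, 0.993, -0.005, 0.007]
ft_force: [1.1, -1.5, 0.1]
width: 0.0006
finger_force: 0.0
```

>>> {"op": "arm_command", "data": {
  "deltas": [-3, 0, 0, 0, 0, -6, 0, 0, 0, 0, -9, 0, 0, 0, 0, -10.5, 0, 0, 0, 0, -10.5, 0, 0, 0, 0, -10.5, 0, 0, 0, 0]
}}

```text
time_s: 12.52
position: [0.6292, -0.1032, 0.2444]
ee_rot: [-0.117, 0.993, 0.0, -0.0]
ft_force: [0.1, 0.6, -0.8]
width: 0.0006
finger_force: 0.0
```

```bash
python3 - <<'E'
from h import *
s=sense();print(s["position"],s["ft_force"])
im,d,K,D,T=cam("wrist"); np.savez("w6.npz",im=im,d=d,K=K,D=D,T=T); cv2.imwrite("pics/w6.png",im)
print([(np.round(b["box"]).tolist(),round(b["conf"],2)) for b in search_frame("knob_top","wrist")[:2]])
P=cloud(d,K,D,T);m=(d>0)&(abs(P[...,2]-.116)<.004)&(np.hypot(P[...,0]-.631,P[...,1]+.1025)<.035)
q=P[m];print(m.sum(),np.percentile(q,[1,50,99],axis=0).round(4).tolist(),q.mean(0)); v,u=np.nonzero(m);print(u.mean(),v.mean())
im,d,K,D,T=cam("side"); cv2.imwrite("pics/s6.png",cv2.resize(im[170:270,230:390],None,fx=5,fy=5,interpolation=2))
E
```

```text
[ 0.62916422 -0.10316656  0.24440036] [ 0.05078662  0.6423045  -0.77726596]
[([321.0, 244.0, 47.0, 48.0], 0.94)]
1708 [[0.6183, -0.1191, 0.1127], [0.6348, -0.1018, 0.1162], [0.6529, -0.0844, 0.1179]] [ 0.63496251 -0.10181687  0.11597518]
320.34953161592506 244.93325526932085
```

View pics/w6.png

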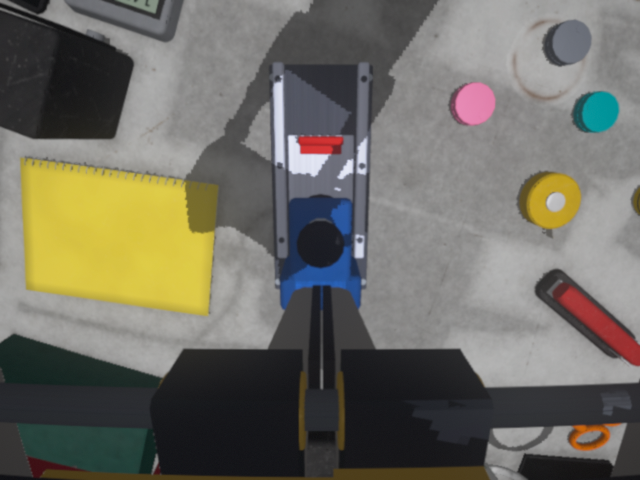

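Image w6 shows the shuttle home, with the tab at (320,144) and the knob at (320,244). Knob top centre is at (0.635, -0.102, 0.116). Moving over it and down.

>>> {"op": "arm_command", "data": {
  "deltas": [-0.6, 0, 3, 0, 0, -0.6, 0, 6, 0, 0, -0.6, 0, 9, 0, 0, -0.6, 0, 11, 0, 0, -0.6, 0, 12, 0, 0, -0.6, 0, 12.2, 0, 0, -0.6, 0, 12.2, 0, 0]
}}

```text
time_s: 13.25
position: [0.635, -0.1022, 0.1236]
ee_rot: [-0.117, 0.993, -0.0, 0.0]
ft_force: [0.6, 0.3, 0.9]
width: 0.0005
finger_force: 0.0
```

>>> {"op": "arm_command", "data": {
  "deltas": [0, 0, 0.3, 0, 0, 0, 0, 0.6, 0, 0, 0, 0, 0.9, 0, 0, 0, 0, 1.1, 0, 0, 0, 0, 1.1, 0, 0]
}}

```text
time_s: 13.67
position: [0.6358, -0.1021, 0.1125]
ee_rot: [-0.117, 0.993, -0.0, 0.001]
ft_force: [0.9, -1.2, 1.5]
width: 0.0004
finger_force: 0.8
```

Contact is made and the light return spring is felt. Continuing down in steps.

>>> {"op": "arm_command", "data": {
  "deltas": [0, 0, 0.2, 0, 0, 0, 0, 0.4, 0, 0, 0, 0, 0.6, 0, 0, 0, 0, 0.7, 0, 0, 0, 0, 0.7, 0, 0]
}}

```text
time_s: 14.08
position: [0.6353, -0.1019, 0.1049]
ee_rot: [-0.117, 0.993, -0.0, 0.0]
ft_force: [1.6, -0.9, 2.0]
width: 0.0004
finger_force: 1.1
```

>>> {"op": "arm_command", "data": {
  "deltas": [0, 0, 0.2, 0, 0, 0, 0, 0.4, 0, 0, 0, 0, 0.4, 0, 0, 0, 0, 0.4, 0, 0]
}}

```text
time_s: 14.42
position: [0.6353, -0.1019, 0.1015]
ee_rot: [-0.117, 0.993, -0.0, 0.0]
ft_force: [0.1, -0.3, 4.8]
width: 0.0007
finger_force: 2.5
```

>>> {"op": "arm_command", "data": {
  "deltas": [0, 0, 0.2, 0, 0, 0, 0, 0.4, 0, 0, 0, 0, 0.5, 0, 0, 0, 0, 0.55, 0, 0, 0, 0, 0.55, 0, 0, 0, 0, 0.55, 0, 0]
}}

```text
time_s: 14.92
position: [0.6354, -0.1019, 0.097]
ee_rot: [-0.117, 0.993, -0.0, 0.0]
ft_force: [-2.7, 0.3, 9.9]
width: 0.0003
finger_force: 4.7
```

```bash
python3 - <<'E'
from h import *
s=sense();print(s["position"],s["ft_force"])
im,d,K,D,T=cam("side"); cv2.imwrite("pics/s7.png",cv2.resize(im[160:260,230:390],None,fx=5,fy=5,interpolation=2))
E
```

```text
[ 0.63544476 -0.10194106  0.09696785] [-2.73394337  0.27476377  9.90730171]
```

View pics/s7.png

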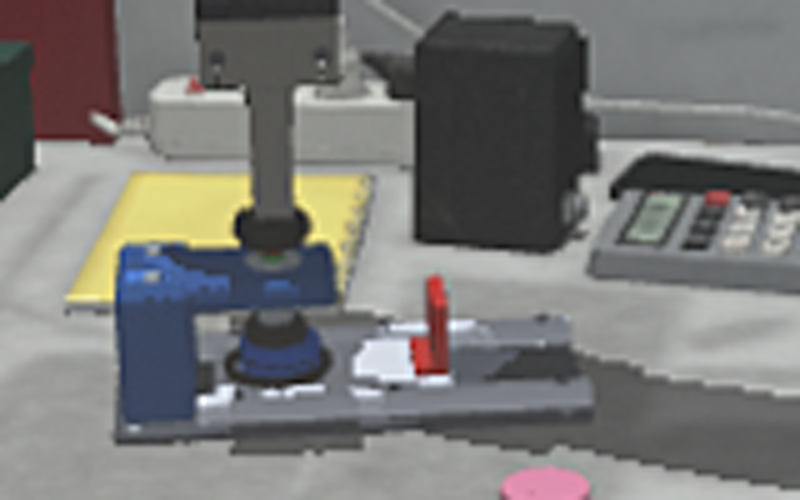

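Image s7 shows the foot on the blue tag at (282,345), the shuttle home and a sliver of green at the sleeve edge (270,258). One settling check, then I hand in.

>>> {"op": "arm_command", "data": {
  "deltas": [0, 0, 0, 0, 0, 0, 0, 0, 0, 0, 0, 0, 0, 0, 0, 0, 0, 0, 0, 0]
}}

```text
time_s: 15.3
position: [0.6355, -0.1019, 0.097]
ee_rot: [-0.117, 0.993, -0.0, 0.0]
ft_force: [-3.1, -0.2, 8.8]
width: 0.0001
finger_force: 4.7
```

```bash
python3 -c "
from cell import *
print(job_done())"
```

```text
the job is handed in; nothing more can be done
None
```

The blue tag is seated flat in the nest, the shuttle is fully home, and the arm is still holding the knob at about 9–10 N in the green band; the job was handed in at about 15 s and no verdict was returned.

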